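# Show which heel block goes on which shoe

## Task

Show the apprentice the next heel repair by pointing, without touching anything: with the fingers closed and straight down, point at the middle of the bare heel seat of the upturned shoe that has lost its heel, keeping the fingertips still about 2 cm above it for two to three seconds. Then point in the same way, for as long, at the middle of the broad D-shaped heel block in the tray, the one that matches the heel on the other shoe, and finish still pointing at it. Move nothing, and do not bring the fingertips down low over the other shoe's heel or the other two blocks.

Things in the scene. Friction and masses are not known exactly. Their poses are not given: they have to be found in the camera images.
- shoe_bare: Black leather shoe turned sole up on a fixed cast-iron last stand; its heel is missing. The shoe is 271 mm long, 92 mm wide at the ball, its brown sole level and 150 mm above the bench. Origin: on the bench under the shoe's waist; x points to the toe (toe tip at x = +141 mm, back of the heel end at x = -130 mm), z up. It cannot be moved.
- bare_seat (a point): Middle of the bare heel seat of shoe_bare: the pale D-shaped leather patch with five nail stubs, 58 mm wide and 59 mm long, on the heel end of the sole. The point lies on its surface, 152 mm above the bench, 96 mm from the shoe's origin towards the heel (-x). z up.
- shoe_sound: The other shoe of the pair, the same in size and stand, with its heel in place: a dark grey rubber D-shaped heel 24 mm thick on the heel end of the sole. Same origin and axes as shoe_bare. Cannot be moved. Not to be pointed at.
- sound_heel (a point): Middle of the top face of shoe_sound's heel, 174 mm above the bench. z up.
- tray: Shallow plywood tray, 120 mm (x) by 300 mm (y), 18 mm high, in three compartments side by side along its y, one heel block in each, in any order. Fixed. Origin: centre of its underside; its floor is 6 mm thick.
- block_d: The broad D-shaped dark grey rubber heel block, 64 mm long (x), 62 mm wide (y), 24 mm thick, round at -x and straight at +x, loose in the tray. Origin: centre of its underside; z up.
- block_d_top (a point): Middle of the top face of block_d, 30 mm above the bench. z up.
- block_square: Small square dark grey rubber heel block, 36 x 36 mm, 30 mm high, loose in the tray. Origin: centre of its underside. Not to be pointed at.
- block_square_top (a point): Middle of its top face, 36 mm above the bench. z up.
- block_round: Round tapered dark grey rubber heel block, 48 mm across the base, 34 mm across the top, 42 mm high, loose in the tray. Origin: centre of its underside. Not to be pointed at.
- block_round_top (a point): Middle of its top face, 48 mm above the bench. z up.
- glue_tin: Steel glue tin with a yellow band, 72 mm across, 70 mm high, standing loose on the bench. Origin: centre of its underside. Leave alone.
- hammer: Hammer lying loose on the bench, 200 mm long along its x, handle to -x. Leave alone.
- dressing: White bottle of shoe dressing with a black cap, 44 mm across, 110 mm high, standing loose on the bench. Origin: centre of its underside. Leave alone.
There are look-alikes about, which are no part of the job. Leave any orange or turquoise look-alike of the block_d alone.

How it is judged:
By the outcome, as a careful person would: the job done as asked, in the order asked, and still so for the second after the job is handed in, with the robot touching nothing.
It also fails if it takes over 48 s, if anything falls off the work surface, if the arm or the gripper's body presses on something with over 40 N, if the wrist force passes 120 N, or if a joint passes its speed limit or range.

## Robot

A 6-joint arm with a two-finger parallel gripper is mounted at the origin on the work surface. World frame = base frame: x ahead of the robot, y to its left, z up, the work surface at z = 0. Lengths are in m, angles in rad, forces in N, time in s.
With the tool pointing down it reaches from about 0.3 to 0.75 m from the base axis. Payload 8.5 kg.
Tool frame: the origin (TCP) lies between the finger pads, 19 mm behind the fingertips; this is the grasp point; z points along the fingers, y is the line along which they close (so a half turn about z gives the same grasp; the last joint's range is limited). The gripper opens to 85 mm and grips with 20 to 120 N. Pads are 22 mm wide; open, the fingers measure 114 mm over their backs; the gripper's body (76 mm by 85 mm) begins 54 mm behind the grasp point. The pads swing forward as they close: fully open they stand 13 mm farther back than shut.
Start: joints at [-1.477, 0.381, 1.297, -0, 1.464, -0.215], TCP at [0.167, -0.524, 0.25] pointing down, gripper open.
Joint ranges: [-3.11, 3.11], [-0.89, 2.33], [0.22, 2.48], [-1.42, 4.56], [0.17, 2.85], [-2.88, 2.88]. Speed limits (rad/s): [2.39, 2.39, 3.14, 3.14, 3.14, 3.14].

## Interface

Orientations are given as a unit quaternion [w, x, y, z].
In Python, from cell import readout, cams, ticket gives the robot as it stands.
- The arm moves only by the shell command python3 -m crank 'ROWS' [FORCE]. ROWS is JSON, a list of rows, each a list of 3 entries, a list of its own where there are three numbers: the shift along the tool's x, y, z in m, then the turn, a rotation vector about the tool's x, y, z in degrees, then the finger opening in m, from 0 to 0.0854. A call has 1 to 12 rows; each row shifts and turns the commanded pose from where the row before left it, along the tool's axes as they then stand; what a row does not reach is not made up. A row lasts 1/10 s, in which the tool goes at most 50 mm and 8.59 degrees, less where a joint would pass 70% of its speed; a pose out of reach is approached as far as the arm can. A call is refused whole if a number of a shift passes 0.05 or a number of a turn 8.59, either way. A call with a gripper value outside its range is refused whole. The fingers move at their own pace and stop on an object; FORCE is the grip in N (left out, the last holds). Time passes only in rows, so rows that do not move let the fingers close. It gives the time, the measured TCP pose, the force, the opening and the grip force at its end, in the units of the state.
- readout.sense(): the state, without advancing time (a new reading comes with each control period).
- cams.get_image(name): name is "scene" or "side" or "wrist"; returns a dict with "img" (384x512x3 uint8, red, green, blue), "K" (3x3 intrinsics, pixels), "T" (4x4, takes a point from camera to world coordinates). Camera axes: x right, y down, z forward; pixel columns grow to the right and rows downward; lengths in m; the calibration is good to about 2 mm. A picture is of the moment at which its call begins. There is no depth.
- ticket.sign_off(): hands the job in; it is judged then, once.
Trained networks look in a picture, given as the dict that the camera call returned (one of the last four; its "shot" number tells which), for a name from the list of things; names that differ only in an ending like _2 or _b are one class to them, and where a whole thing is asked for, a point or a joint stands for the part that bears it (a point fixed in the world has none). Each returns a list of dicts, best first, with "confidence" (0 to 1); they miss things now and then, are a little off and sometimes report something else, mostly with a low value. They report only what shows in the picture. A call takes as long as a camera call. They do not tell look-alikes from the thing itself.
- cams.find_in(label, picture): "extent" ([left, top, right, bottom] in pixels, round what is visible of it).
- cams.mark_of(label, picture): "centre" ([row, column] in pixels: a listed point, or the origin of a listed thing).
The state is a dict: "clock": time; "joint_positions": joint angles; "joint_velocities": joint speeds; "effort": joint torques, N m; "tcp_pos": TCP position; "eef_rot": TCP orientation; "contact_force": force on the tool from outside, world axes, zero at the start; "torque": the same for the moment, N m; "gripper_width": opening from 0.0 (shut) to 1.0 (fully open); "grasp_force": force on a finger pad.
Only numpy, scipy, OpenCV 4.12 (cv2) and the standard library are available. Lean on these libraries where they do the work, as an engineer would, in place of code of your own. Each camera call takes 0.05 s, during which the arm holds its last target. There are 200 camera calls.

## Working session

There is one attempt and no reset: what is moved stays moved. The work goes in short steps, Python scripts to look and compute and a shell command to move; the robot and the scene stay as the last step left them, time stands still between calls to the robot, and variables do not carry over. Pictures are saved under pics/ and viewed, at most 10 in all, crops included, and the job is handed in when it is done.

```bash
mkdir -p pics; cat > h.py <<'E'
import numpy as np, cv2
from cell import readout, cams
def ray(p,rc):
    K,T=np.array(p["K"]),np.array(p["T"])
    d=T[:3,:3]@np.linalg.inv(K)@np.array([rc[1],rc[0],1.]); return T[:3,3],d/np.linalg.norm(d)
def atz(p,rc,z):
    o,d=ray(p,rc); return o+d*(z-o[2])/d[2]
def tri(obs):
    A=np.zeros((3,3));b=np.zeros(3)
    for p,rc in obs:
        o,d=ray(p,rc);M=np.eye(3)-np.outer(d,d);A+=M;b+=M@o
    x=np.linalg.solve(A,b)
    return x,[float(np.linalg.norm((np.eye(3)-np.outer(d,d))@(x-o))) for o,d in [ray(p,rc) for p,rc in obs]]
def save(n,img): cv2.imwrite(f"pics/{n}.png",cv2.cvtColor(img,cv2.COLOR_RGB2BGR))
E
python3 - <<'E'
from h import *
np.set_printoptions(precision=3,suppress=True)
ps=[cams.get_image(n) for n in("scene","side","wrist")]
save("a",np.hstack([ps[0]["img"],ps[1]["img"]])[:, :]) if 0 else None
im=np.zeros((600,800,3),np.uint8)
for i,(p,xy) in enumerate(zip(ps,[(0,0),(400,0),(0,300)])):
    im[xy[1]:xy[1]+300,xy[0]:xy[0]+400]=cv2.resize(p["img"],(400,300),interpolation=cv2.INTER_AREA)
save("a",im)
Z=dict(bare_seat=.152,sound_heel=.174,block_d_top=.03,block_square_top=.036,block_round_top=.048,tray=0,shoe_bare=0,shoe_sound=0,glue_tin=0,dressing=0,hammer=0)
for l,z in Z.items():
    for n,p in zip("SDW",ps):
        for r in cams.mark_of(l,p)[:4]:
            print(l,n,np.round(r["centre"]),round(r["confidence"],2),atz(p,r["centre"],z))
print(readout.sense()["clock"],ps[0]["T"],ps[1]["T"])
E
```

```text
bare_seat S [197. 415.] 0.73 [0.612 0.274 0.152]
bare_seat S [291. 227.] 0.62 [ 0.859 -0.129  0.152]
bare_seat D [100. 248.] 0.96 [0.606 0.272 0.152]
sound_heel S [175. 311.] 0.81 [0.55  0.054 0.174]
sound_heel D [271. 254.] 0.74 [ 0.499 -0.4    0.174]
sound_heel D [146. 244.] 0.64 [0.548 0.031 0.174]
sound_heel D [244. 242.] 0.28 [ 0.483 -0.32   0.174]
block_d_top S [205. 112.] 0.93 [ 0.452 -0.444  0.03 ]
block_d_top S [175. 186.] 0.9 [ 0.324 -0.262  0.03 ]
block_d_top S [265. 146.] 0.84 [ 0.673 -0.317  0.03 ]
block_d_top S [247. 101.] 0.58 [ 0.611 -0.431  0.03 ]
block_d_top D [326. 238.] 0.89 [ 0.449 -0.457  0.03 ]
block_d_top D [268. 312.] 0.71 [ 0.672 -0.327  0.03 ]
block_d_top D [311. 296.] 0.69 [ 0.6   -0.444  0.03 ]
block_d_top D [265. 182.] 0.64 [ 0.329 -0.256  0.03 ]
block_square_top S [201. 242.] 0.49 [ 0.458 -0.104  0.036]
block_square_top D [216. 226.] 0.63 [ 0.471 -0.111  0.036]
block_round_top S [210. 200.] 0.83 [ 0.508 -0.208  0.048]
block_round_top D [237. 235.] 0.48 [ 0.483 -0.202  0.048]
tray S [221. 207.] 0.57 [ 0.492 -0.197  0.   ]
tray S [196. 417.] 0.32 [0.413 0
[... 344 characters left out ...]
 0.224 0.   ]
glue_tin D [154. 189.] 0.7 [0.39 0.21 0.  ]
glue_tin D [272. 256.] 0.23 [ 0.526 -0.293  0.   ]
dressing S [226. 166.] 0.21 [ 0.509 -0.299  0.   ]
dressing D [184. 186.] 0.66 [0.366 0.069 0.   ]
hammer S [194. 416.] 0.73 [0.402 0.381 0.   ]
hammer S [294. 223.] 0.59 [ 0.736 -0.148  0.   ]
hammer D [219. 311.] 0.76 [ 0.724 -0.14   0.   ]
hammer D [148. 247.] 0.56 [0.588 0.205 0.   ]
hammer D [240. 238.] 0.41 [ 0.494 -0.176  0.   ]
1.8 [[ 0.038  0.599 -0.8    1.343]
 [ 0.999 -0.028  0.026 -0.088]
 [-0.007 -0.8   -0.6    0.717]
 [ 0.     0.     0.     1.   ]] [[ 0.984 -0.126  0.124  0.37 ]
 [-0.177 -0.716  0.676 -1.027]
 [ 0.004 -0.687 -0.727  1.151]
 [ 0.     0.     0.     1.   ]]
```

View pics/a.png

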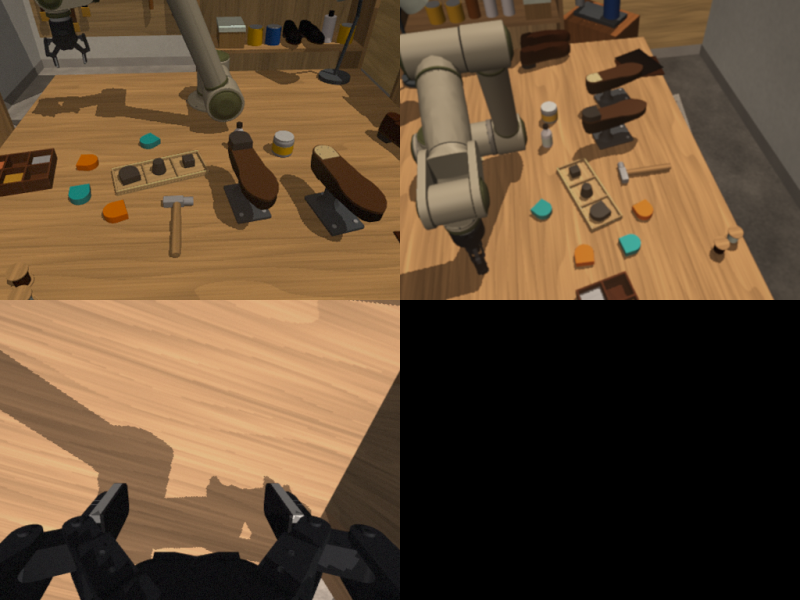

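The scene view (half size) shows the bare shoe at about (340,170), pale seat at the top end (325,152). The sound shoe is at (250,165). The tray is at (160,172), with the large block in its left compartment at (128,173). In the side view the tray is at (588,195) and its large block at (599,211). Orange and turquoise look-alikes lie around the tray. Next, an enlarged crop of the tray and seat, plus triangulation.

```bash
python3 - <<'E'
from h import *
np.set_printoptions(precision=4,suppress=True)
S,D=cams.get_image("scene"),cams.get_image("side")
im=np.zeros((600,800,3),np.uint8)
c=lambda p,r,cc,h,w:cv2.resize(p["img"][r:r+h,cc:cc+w],(400,300),interpolation=cv2.INTER_CUBIC)
im[:300,:400]=c(S,180,135,90,120+0);im[:300,400:]=c(D,200,195,90,120)
im[300:,:400]=c(S,170,370,90,120);im[300:,400:]=c(D,60,215,90,120)
save("b",im)
for l in("bare_seat",):
    a,b=[cams.mark_of(l,p) for p in(S,D)]
    print(tri([(S,a[0]["centre"]),(D,b[0]["centre"])]))
for l in("block_d","block_square","block_round"):
    for p,n in((S,"S"),(D,"D")):
        print(l,n,[(np.round(r["extent"]),round(r["confidence"],2)) for r in cams.find_in(l,p)])
E
```

```text
(array([0.6091, 0.2746, 0.1488]), [0.0019752755603537606, 0.0019752755603539445])
block_d S [(array([ 99., 197., 127., 219.]), 0.92), (array([133., 260., 164., 285.]), 0.87), (array([150., 211., 182., 236.]), 0.62), (array([ 87., 237., 120., 265.]), 0.59), (array([180., 171., 210., 188.]), 0.56)]
block_d D [(array([298., 258., 323., 283.]), 0.84), (array([168., 253., 195., 282.]), 0.8), (array([241., 255., 271., 283.]), 0.78), (array([280., 302., 306., 330.]), 0.76), (array([226., 314., 250., 340.]), 0.76), (array([227., 234., 246., 253.]), 0.66)]
block_square S [(array([233., 196., 250., 213.]), 0.76)]
block_square D [(array([214., 212., 228., 225.]), 0.59), (array([275., 208., 347., 236.]), 0.38)]
block_round S [(array([196., 201., 213., 222.]), 0.69), (array([235., 197., 249., 212.]), 0.28)]
block_round D [(array([242., 256., 271., 285.]), 0.69), (array([231., 238., 246., 255.]), 0.54)]
```

View pics/b.png

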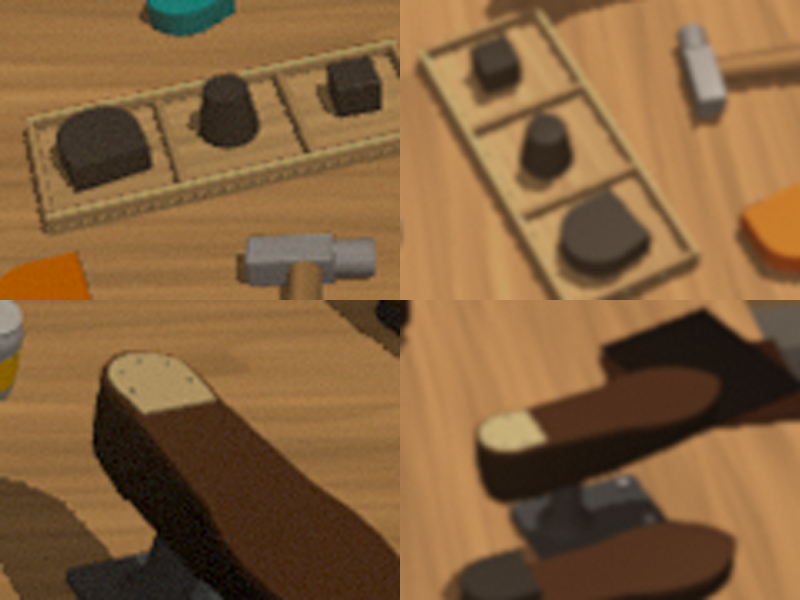

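In the tray, the candidates are the D block (scene (166,221), side (256,268)), the round taper (scene (204,210)) and the square (scene (241,204)). The dark grey broad D in the end compartment fits block_d, and the orange and turquoise Ds outside the tray are look-alikes. The pale, nail-dotted seat is confirmed at scene (416,195), side (248,100).

```bash
python3 - <<'E'
from h import *
np.set_printoptions(precision=4,suppress=True)
S,D=cams.get_image("scene"),cams.get_image("side")
for nm,s,d,z in(("seat",(194.5,416),(99.7,248),.152),("blk",(221.4,166),(267.5,256),.03)):
    print(nm,tri([(S,s),(D,d)]),atz(S,s,z),atz(D,d,z))
from scipy.spatial.transform import Rotation as R
st=readout.sense();q=st["eef_rot"];M=R.from_quat([*q[1:],q[0]]).as_matrix()
print(M,st["tcp_pos"],st["clock"])
print("to above seat, tool:",M.T@(np.array([.609,.274,.33])-st["tcp_pos"]))
E
```

```text
seat (array([0.6049, 0.2785, 0.1508]), [0.0013813412019951332, 0.0013813412019951317]) [0.6048 0.2792 0.152 ] [0.6047 0.2747 0.152 ]
blk (array([ 0.5242, -0.2951,  0.0271]), [0.0018438550058568846, 0.0018438550058568891]) [ 0.5258 -0.293   0.03  ] [ 0.5246 -0.2988  0.03  ]
[[ 0.9527  0.304  -0.    ]
 [ 0.304  -0.9527  0.    ]
 [-0.     -0.     -1.    ]] [ 0.1672 -0.524   0.25  ] 2.4
to above seat, tool: [ 0.6635 -0.6259 -0.08  ]
```

```bash
python3 -m crank '[[[0,0,-0.02],[0,0,0],0],[[0.01,-0.01,-0.02],[0,0,0],0],[[0.02,-0.02,-0.02],[0,0,0],0],[[0.03,-0.03,-0.02],[0,0,0],0],[[0.03,-0.03,0],[0,0,0],0],[[0.03,-0.03,0],[0,0,0],0],[[0.03,-0.03,0],[0,0,0],0],[[0.03,-0.03,0],[0,0,0],0],[[0.03,-0.03,0],[0,0,0],0],[[0.03,-0.03,0],[0,0,0],0],[[0.03,-0.03,0],[0,0,0],0],[[0.03,-0.03,0],[0,0,0],0]]' | tail -c 700
python3 -m crank '[[[0.03,-0.03,0],[0,0,0],0],[[0.03,-0.03,0],[0,0,0],0],[[0.03,-0.03,0],[0,0,0],0],[[0.03,-0.03,0],[0,0,0],0],[[0.03,-0.03,0],[0,0,0],0],[[0.03,-0.02,0],[0,0,0],0],[[0.03,-0.02,0],[0,0,0],0],[[0.03,-0.02,0],[0,0,0],0],[[0.02,-0.01,0],[0,0,0],0],[[0.01,-0.01,0],[0,0,0],0],[[0,0,0],[0,0,0],0],[[0,0,0],[0,0,0],0]]' | tail -c 700
python3 - <<'E'
from h import *
np.set_printoptions(precision=4,suppress=True)
from scipy.spatial.transform import Rotation as R
st=readout.sense();q=st["eef_rot"];M=R.from_quat([*q[1:],q[0]]).as_matrix()
print(M,st["tcp_pos"],st["clock"],st["gripper_width"],st["joint_positions"])
W=cams.get_image("wrist");save("c",W["img"])
ms=cams.mark_of("bare_seat",W)
for m in ms: print(m,atz(W,m["centre"],.152))
T=np.array(W["T"]);K=np.array(W["K"])
for P in([.606,.276,.152],):
    c=np.linalg.inv(T)@np.array([*P,1]);print((K@c[:3])/c[2])
E
```

```text
clock: 3.6
tcp_pos: [0.3622, -0.1453, 0.3303]
eef_rot: [0.0, 0.988, 0.154, 0.0]
contact_force: [-0.2, -1.1, 0.2]
gripper_width: -0.004
grasp_force: 0.0
clock: 4.8
tcp_pos: [0.5486, 0.1538, 0.3301]
eef_rot: [0.0, 0.988, 0.154, -0.0]
contact_force: [0.3, 0.0, -0.4]
gripper_width: 0.002
grasp_force: 0.0
[[ 0.9527  0.3039 -0.0002]
 [ 0.3039 -0.9527 -0.0003]
 [-0.0003  0.0002 -1.    ]] [0.5486 0.1538 0.3301] 4.8 0.0018566517267209932 [ 0.0657  0.3757  1.0766 -0.0003  1.6895  1.3276]
{'centre': [79.6, 148.5], 'confidence': 0.73} [0.6042 0.2755 0.152 ]
{'centre': [243.6, 437.2], 'confidence': 0.51} [ 0.5311 -0.0746  0.152 ]
[148.421   77.5174   1.    ]
```

View pics/c.png

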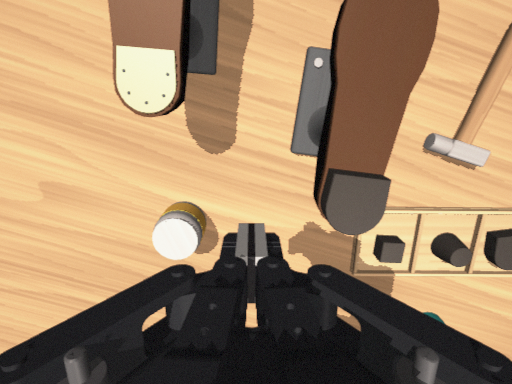

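The wrist view shows the pale seat with five nails at pixel (147,80), giving about (0.605, 0.276) and agreeing with the other cameras. Moving over it, then down.

```bash
python3 -m crank '[[[0.023,-0.025,0],[0,0,0],0],[[0.023,-0.025,0],[0,0,0],0],[[0.023,-0.025,0],[0,0,0],0],[[0.022,-0.024,0],[0,0,0],0],[[0,0,0.02],[0,0,0],0],[[0,0,0.02],[0,0,0],0],[[0,0,0.02],[0,0,0],0],[[0,0,0.02],[0,0,0],0],[[0,0,0.01],[0,0,0],0],[[0,0,0],[0,0,0],0],[[0,0,0],[0,0,0],0]]' | head -3
python3 - <<'E'
from h import *
np.set_printoptions(precision=4,suppress=True)
st=readout.sense();print(st["tcp_pos"],st["clock"])
W,S,D=[cams.get_image(n) for n in("wrist","scene","side")]
for p in(W,S,D):
    for m in cams.mark_of("bare_seat",p)[:1]: print(m,atz(p,m["centre"],.152))
im=np.zeros((600,800,3),np.uint8)
im[:300,:400]=cv2.resize(W["img"],(400,300));im[:300,400:]=cv2.resize(S["img"][140:230,360:480],(400,300));im[300:,:400]=cv2.resize(D["img"][40:130,190:310],(400,300))
save("d",im)
E
```

```text
clock: 6.0
tcp_pos: [0.606, 0.2759, 0.2412]
eef_rot: [-0.0, 0.988, 0.154, 0.001]
[0.606  0.2759 0.2412] 6.0
{'centre': [201.4, 249.4], 'confidence': 0.61} [0.602  0.2757 0.152 ]
{'centre': [195.0, 417.7], 'confidence': 0.97} [0.6068 0.2823 0.152 ]
{'centre': [99.5, 250.2], 'confidence': 0.74} [0.6121 0.2745 0.152 ]
```

View pics/d.png

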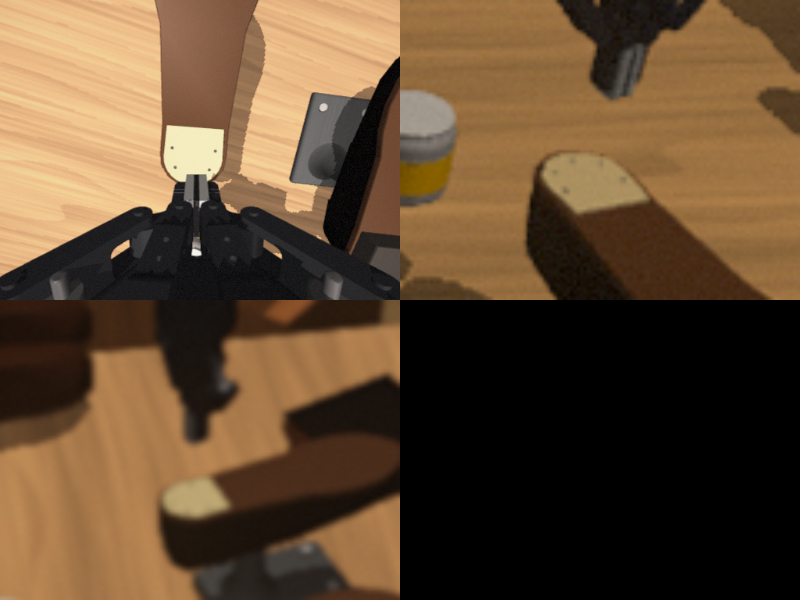

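Fingers stand over the seat in all views, so I'm going down 5 cm and holding.

```bash
python3 -m crank '[[[0,0,0.015],[0,0,0],0],[[0,0,0.015],[0,0,0],0],[[0,0,0.01],[0,0,0],0],[[0,0,0.005],[0,0,0],0],[[0,0,0.005],[0,0,0],0],[[0,0,0],[0,0,0],0],[[0,0,0],[0,0,0],0],[[0,0,0],[0,0,0],0],[[0,0,0],[0,0,0],0]]'
python3 - <<'E'
from h import *
S=cams.get_image("scene");D=cams.get_image("side")
save("e",np.hstack([cv2.resize(S["img"][140:230,360:480],(400,300)),cv2.resize(D["img"][40:130,190:310],(400,300))]))
E
```

```text
clock: 7.2
tcp_pos: [0.6058, 0.2762, 0.1905]
eef_rot: [-0.0, 0.988, 0.154, 0.0]
contact_force: [-0.2, -0.4, -0.1]
gripper_width: -0.004
grasp_force: 0.0
```

View pics/e.png

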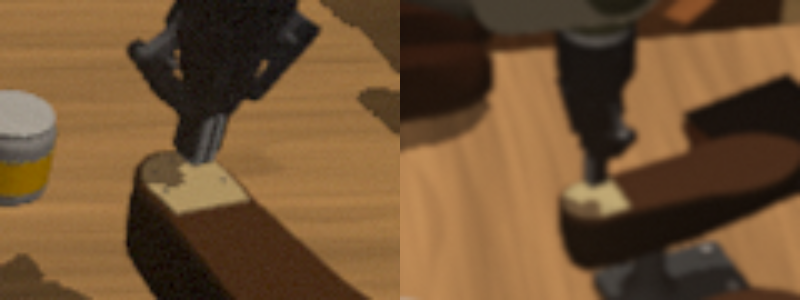

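The tips hang just above the seat's middle. Holding two more seconds, then rising and travelling high to the tray.

```bash
python3 -m crank '[[[0,0,0],[0,0,0],0],[[0,0,0],[0,0,0],0],[[0,0,0],[0,0,0],0],[[0,0,0],[0,0,0],0],[[0,0,0],[0,0,0],0],[[0,0,0],[0,0,0],0],[[0,0,0],[0,0,0],0],[[0,0,0],[0,0,0],0],[[0,0,0],[0,0,0],0],[[0,0,0],[0,0,0],0],[[0,0,0],[0,0,0],0],[[0,0,0],[0,0,0],0]]' | head -2
python3 -m crank '[[[0,0,0],[0,0,0],0],[[0,0,0],[0,0,0],0],[[0,0,0],[0,0,0],0],[[0,0,0],[0,0,0],0],[[0,0,0],[0,0,0],0],[[0,0,0],[0,0,0],0],[[0,0,0],[0,0,0],0],[[0,0,0],[0,0,0],0],[[0,0,-0.02],[0,0,0],0],[[0,0,-0.03],[0,0,0],0],[[0,0,-0.03],[0,0,0],0],[[0,0,-0.03],[0,0,0],0]]' | head -2
python3 -m crank '[[[0,0,-0.03],[0,0,0],0],[[-0.005,0.01,0],[0,0,0],0],[[-0.01,0.02,0],[0,0,0],0],[[-0.015,0.03,0],[0,0,0],0],[[-0.015,0.03,0],[0,0,0],0],[[-0.015,0.03,0],[0,0,0],0],[[-0.015,0.03,0],[0,0,0],0],[[-0.015,0.03,0],[0,0,0],0],[[-0.015,0.03,0],[0,0,0],0],[[-0.015,0.03,0],[0,0,0],0],[[-0.015,0.03,0],[0,0,0],0],[[-0.015,0.03,0],[0,0,0],0]]' | head -2
python3 -m crank '[[[-0.015,0.03,0],[0,0,0],0],[[-0.015,0.03,0],[0,0,0],0],[[-0.015,0.03,0],[0,0,0],0],[[-0.015,0.03,0],[0,0,0],0],[[-0.015,0.03,0],[0,0,0],0],[[-0.01,0.02,0],[0,0,0],0],[[-0.005,0.01,0],[0,0,0],0],[[0,0,0],[0,0,0],0],[[0,0,0],[0,0,0],0]]' | head -2
python3 - <<'E'
from h import *
np.set_printoptions(precision=4,suppress=True)
from scipy.spatial.transform import Rotation as R
st=readout.sense();q=st["eef_rot"];M=R.from_quat([*q[1:],q[0]]).as_matrix()
print(st["tcp_pos"],st["clock"])
W=cams.get_image("wrist");save("f",W["img"])
for l,z in(("block_d_top",.03),("sound_heel",.174)):
  for m in cams.mark_of(l,W): print(l,m,atz(W,m["centre"],z))
print("shift to block",M.T@(np.array([.525,-.296,.12])-st["tcp_pos"]))
E
```

```text
clock: 8.5
tcp_pos: [0.6057, 0.2762, 0.19]
clock: 9.7
tcp_pos: [0.6055, 0.2761, 0.3013]
clock: 10.9
tcp_pos: [0.5532, -0.0567, 0.3293]
clock: 11.8
tcp_pos: [0.523, -0.2533, 0.3298]
[ 0.523  -0.2533  0.3298] 11.8
block_d_top {'centre': [55.9, 331.0], 'confidence': 0.92} [ 0.6768 -0.3162  0.03  ]
block_d_top {'centre': [162.6, 279.7], 'confidence': 0.89} [ 0.5193 -0.2989  0.03  ]
block_d_top {'centre': [234.4, 351.8], 'confidence': 0.79} [ 0.4448 -0.4456  0.03  ]
block_d_top {'centre': [136.7, 388.3], 'confidence': 0.73} [ 0.6023 -0.4348  0.03  ]
block_d_top {'centre': [260.6, 215.2], 'confidence': 0.73} [ 0.3343 -0.2526  0.03  ]
shift to block [-0.0111  0.0414  0.2098]
```

View pics/f.png

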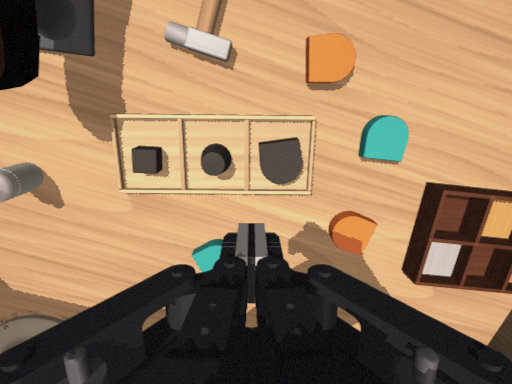

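The wrist view shows the tray with the square at (147,160), the round at (216,160) and the dark D block at (280,161). The coloured Ds lie outside. The block is at about (0.522, -0.297), in line with the earlier estimate. Moving over it and most of the way down.

```bash
python3 -m crank '[[[-0.007,0.02,0],[0,0,0],0],[[-0.007,0.021,0],[0,0,0],0],[[0,0,0.02],[0,0,0],0],[[0,0,0.03],[0,0,0],0],[[0,0,0.03],[0,0,0],0],[[0,0,0.03],[0,0,0],0],[[0,0,0.03],[0,0,0],0],[[0,0,0.03],[0,0,0],0],[[0,0,0.02],[0,0,0],0],[[0,0,0.01],[0,0,0],0],[[0,0,0],[0,0,0],0],[[0,0,0],[0,0,0],0]]' | head -2
python3 - <<'E'
from h import *
np.set_printoptions(precision=4,suppress=True)
st=readout.sense();t=st["tcp_pos"];print(t,st["clock"])
W,S,D=[cams.get_image(n) for n in("wrist","scene","side")]
for p in(W,S,D):
    for m in cams.mark_of("block_d_top",p):
        P=atz(p,m["centre"],.03)
        if np.hypot(*(P-t)[:2])<.04: print(m,P)
im=np.zeros((600,800,3),np.uint8)
im[:300,:400]=cv2.resize(W["img"],(400,300));im[:300,400:]=cv2.resize(S["img"][170:260,110:230],(400,300));im[300:,:400]=cv2.resize(D["img"][200:290,195:315],(400,300))
save("g",im)
E
```

```text
clock: 13.15
tcp_pos: [0.5225, -0.2979, 0.131]
[ 0.5225 -0.2979  0.131 ] 13.15
{'centre': [198.1, 248.5], 'confidence': 0.86} [ 0.517  -0.2979  0.03  ]
{'centre': [216.9, 165.4], 'confidence': 0.6} [ 0.5082 -0.2969  0.03  ]
{'centre': [270.8, 251.9], 'confidence': 0.69} [ 0.5119 -0.3072  0.03  ]
```

View pics/g.png

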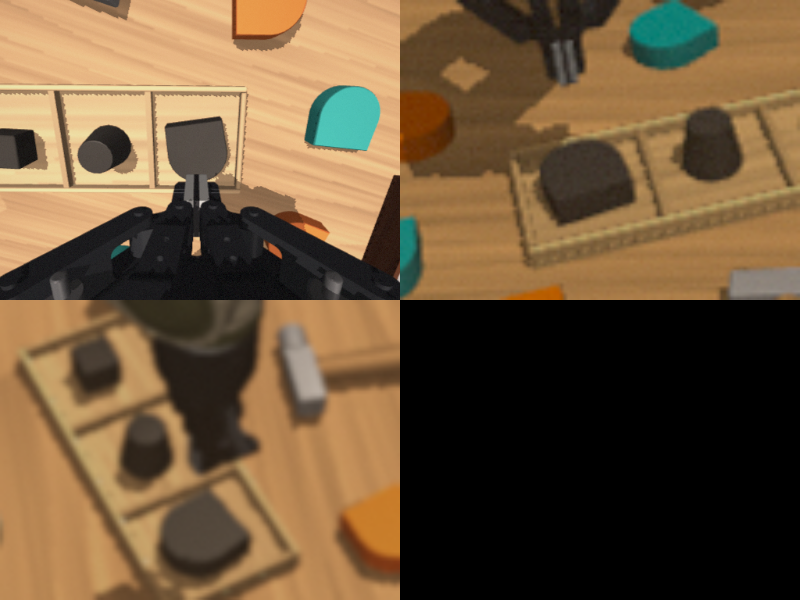

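The tips are centred over the dark D block, which the wrist view shows at (197,152) in its panel. The round and square blocks stand clear. Final descent of 62 mm and hold.

```bash
python3 -m crank '[[[0,0,0.015],[0,0,0],0],[[0,0,0.015],[0,0,0],0],[[0,0,0.015],[0,0,0],0],[[0,0,0.01],[0,0,0],0],[[0,0,0.007],[0,0,0],0],[[0,0,0],[0,0,0],0],[[0,0,0],[0,0,0],0],[[0,0,0],[0,0,0],0],[[0,0,0],[0,0,0],0]]'
python3 - <<'E'
from h import *
S=cams.get_image("scene");D=cams.get_image("side")
save("i",np.hstack([cv2.resize(S["img"][170:260,110:230],(400,300)),cv2.resize(D["img"][200:290,195:315],(400,300))]))
E
```

```text
clock: 14.35
tcp_pos: [0.5223, -0.2975, 0.0686]
eef_rot: [0.0, 0.988, 0.154, 0.0]
contact_force: [-0.0, -0.2, -0.8]
gripper_width: 0.002
grasp_force: 0.0
```

View pics/i.png

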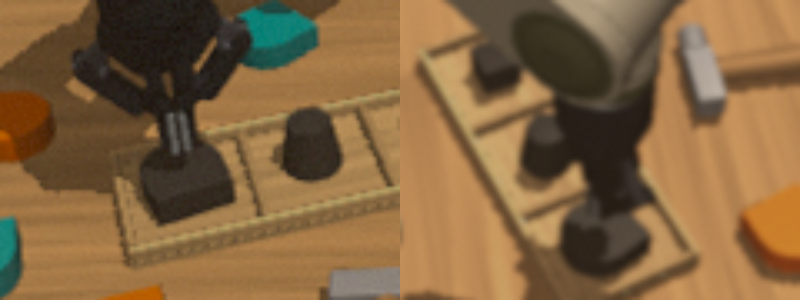

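The tips hang just above the D block's middle (scene crop (178,155)), touching nothing. Completing the hold and handing in.

```bash
python3 -m crank '[[[0,0,0],[0,0,0],0],[[0,0,0],[0,0,0],0],[[0,0,0],[0,0,0],0],[[0,0,0],[0,0,0],0],[[0,0,0],[0,0,0],0],[[0,0,0],[0,0,0],0],[[0,0,0],[0,0,0],0],[[0,0,0],[0,0,0],0],[[0,0,0],[0,0,0],0],[[0,0,0],[0,0,0],0],[[0,0,0],[0,0,0],0],[[0,0,0],[0,0,0],0]]' | head -2
python3 -m crank '[[[0,0,0],[0,0,0],0],[[0,0,0],[0,0,0],0],[[0,0,0],[0,0,0],0],[[0,0,0],[0,0,0],0],[[0,0,0],[0,0,0],0],[[0,0,0],[0,0,0],0],[[0,0,0],[0,0,0],0],[[0,0,0],[0,0,0],0]]' | head -2
python3 -c "
from cell import ticket
print(ticket.sign_off())"
```

```text
clock: 15.65
tcp_pos: [0.5221, -0.2974, 0.068]
clock: 16.45
tcp_pos: [0.5221, -0.2974, 0.068]
the job is handed in; nothing more can be done
None
```

The arm pointed for about 2.5 s at the middle of the bare heel seat, then for as long at the D-shaped block, with the fingertips about 2 cm above each; I saw no sign of contact and handed the job in at 16.5 s, still pointing at the block.

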